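# Clear the oil can, switch the coolant pump on

### The job

Someone left the copper oil can standing in front of the coolant pump's sloping switch console, where it is in the way of your hand. First stand the oil can upright in the round dark tin so that it cannot drip on the bench, setting it down rather than dropping it and without tipping it over; then turn the big black rotary handle clockwise as far as it goes, so that its white pointer points up the panel at the green mark. Leave the brown bottle, the box of screwdrivers and the yellow flat tin where they are.

Things in the scene. Friction and masses are not known exactly. Their poses are not given: they have to be found in the camera images.
- console: grey steel switch console fixed to the bench, 160 mm wide; origin on the bench straight below the handle's pivot, which is 45 mm up; x to its back, y to its left, z up. Front panel slopes 32 degrees: its normal leans 32 degrees from vertical to the front (-x). Panel from front lip (x = -47 mm, 16 mm high) up to the upright back housing (x = 72 mm). Green mark (on) up-slope of the handle, white mark (off) left of it
- visor_edge (a point): middle of the front edge of the console's flat steel visor, 170 mm wide, 250 mm above the bench, reaching forward from the back housing right over the handle: a hand pointing straight down cannot get at the handle, it must lean and come from the front along the panel's normal. Same axes as the console
- selector (a joint): rotary handle on the panel; 0 = off (bar level, white pointer end to the left), grows clockwise as seen from the front, stop at 1.571 rad = on (bar points up the slope, pointer at the green mark). Stiff enough to stay where it is left (about 0.12 N m of friction)
- selector_grip (a point): grip point of the black handle, on its turning axis 30 mm off the panel. A bar 80 mm long, 14 mm thick, flat sides from 6 to 42 mm off the panel. Frame turns with the handle: z = turning axis, out of the panel towards you; y along the bar towards the white pointer end; x across the bar (the 14 mm to be gripped)
- oil_can_mid (a point): copper oil can standing upright, 64 mm in diameter at the foot, 125 mm high, 0.11 to 0.18 kg; point on its axis half-way up, 62.5 mm above its underside; z up. Bell-shaped body up to 58 mm, above it a straight tapering brass spout, 12 mm thick at its root, by which it can be picked: grip it 80 to 95 mm above the underside
- dark_tin_floor (a point): open round dark steel tin, loose, 87 mm outside diameter, 36 mm high, about 72 mm free width inside; point at the centre of its inner floor, 3 mm above its underside; z up. With the can standing in it the can's mid point is 62.5 mm above this point
- driver_box: open wooden box of coloured screwdrivers, 122x110x75 mm, bystander; origin under its centre
- glue_bottle: small brown bottle with white cap, 36 mm in diameter, 75 mm high, bystander; origin under its centre
- feeler_tin: flat tin, yellow lid, 62x81x16 mm, bystander; origin under its centre
- oil_can: the same oil can; origin at the centre of its underside
- dark_tin: the same dark tin; origin at the centre of its underside

How it is judged:
By the outcome, as a careful person would: the job done as asked, in the order asked, and still so for the second after the job is handed in, with the robot touching nothing.
It also fails if it takes over 58 s, if anything falls off the work surface, if the arm or the gripper's body presses on something with over 40 N, if the wrist force passes 120 N, or if a joint passes its speed limit or range.

### The arm

A 6-joint arm with a two-finger parallel gripper is mounted at the origin on a cart in front of the work surface, level with it; the furniture and walls round the work are solid. World frame = base frame: x ahead of the robot, y to its left, z up, the work surface at z = 0. Lengths are in m, angles in rad, forces in N, time in s.
With the tool pointing down it reaches from about 0.425 to 0.95 m from the base axis. Payload 3.5 kg.
Tool frame: the origin (TCP) lies at the very end of the fingers, on their centre line; the grasp point (between the pads) lies 19 mm behind it; z points along the fingers, y is the direction in which the jaws open and shut (so a half turn about z gives the same grasp; the last joint's range is limited). The gripper opens to 85 mm and grips with 20 to 120 N. Pads are 22 mm wide; open, the fingers measure 114 mm over their backs; the gripper's body (76 mm by 85 mm) begins 54 mm behind the grasp point. The pads swing forward as they close: fully open they stand 13 mm farther back than shut.
Start: joints at [-1.397, 0.286, 1.577, -0, 1.279, -0.15], TCP at [0.215, -0.64, 0.231] pointing down, gripper open.
Joint ranges: [-2.77, 2.77], [-0.9, 2.22], [0.21, 2.48], [-1.53, 4.67], [0.24, 2.81], [-2.84, 2.84]. Speed limits (rad/s): [2.79, 2.79, 3.14, 3.14, 3.14, 3.14].

### API

Orientations are given as a unit quaternion [x, y, z, w].
In Python, from plant import get_state, read_camera, get_calibration, ticket, search_frame, cut_out, pinpoint gives the robot as it stands.
- The arm moves only by the tool move_arm, never from a script. Its argument "plan" is a list that holds one entry, the list of rows, each a list of 7 numbers: the turn, a rotation vector about the tool's x, y, z in degrees, then the shift along the tool's x, y, z in m, then the finger opening in m, from 0 to 0.0854. In form: [[[ax, ay, az, x, y, z, hand], ...]]. A call has exactly 5 rows; each row is the pose to reach, as a shift and turn from the pose measured when the call began, along the tool's axes at that moment; what a row does not reach only later rows make up. A row lasts 1/8 s, in which the tool goes at most 62.5 mm and 10.7 degrees, less where a joint would pass 70% of its speed; a pose out of reach is approached as far as the arm can. A call with a gripper value outside its range is refused whole. The fingers move at their own pace and stop on an object; "force" is the grip in N (left out, the last holds). Time passes only in rows, so rows that repeat a pose let the fingers close, or fill a call up. It gives the time, the measured TCP pose, the force and the opening at its end, in the units of the state.
- get_state(): the state, without advancing time (a new reading comes with each control period).
- read_camera(name): name is "scene" or "top"; returns the picture (480x640x3 uint8, red, green, blue); there is no depth.
- get_calibration(name): a dict with "mtx" (3x3 intrinsics, pixels), "extrinsics" (4x4, takes a point from camera to world coordinates). Camera axes: x right, y up, looking along -z (the intrinsics and any distortion apply to the point x, -y, -z); pixel columns grow to the right and rows downward; lengths in m; the calibration is good to about 2 mm. A picture is of the moment at which its call begins. get_calibration takes no time and is no camera call.
- ticket.sign_off(): hands the job in, once; it reports no verdict.
Trained networks look in the newest picture that a camera, given by its name, has taken for a name from the list of things; names that differ only in an ending like _2 or _b are one class to them, and where a whole thing is asked for, a point or a joint stands for the part that bears it (a point fixed in the world has none). Each returns a list of dicts, best first, with "p" (0 to 1); they miss things now and then, are a little off and sometimes report something else, mostly with a low value. They report only what shows in the picture. A call takes as long as a camera call.
- search_frame(camera, query): "centre" ([column, row] in pixels, amid what is visible of it).
- cut_out(camera, query): "pixels" (480x640 bool, what is visible of it) and "centre" ([column, row] in pixels, amid what is visible of it).
- pinpoint(camera, query): "centre" ([column, row] in pixels: a listed point, or the origin of a listed thing).
The state is a dict: "time": time; "qpos": joint angles; "dq": joint speeds; "joint_efforts": joint torques, N m; "eef_pos": TCP position; "tcp_rot": TCP orientation; "contact_force": force on the tool from outside, world axes, zero at the start; "wrist_torque": the same for the moment, N m; "opening": opening from 0.0 (shut) to 1.0 (fully open).
Only numpy, scipy, OpenCV 4.12 (cv2) and the standard library are available. Lean on these libraries where they do the work, as an engineer would, in place of code of your own. Each camera call takes 0.05 s, during which the arm holds its last target.

## Working session

There is one attempt and no reset: what is moved stays moved. The work goes in short steps, Python scripts to look and compute and a tool call to move; the robot and the scene stay as the last step left them, time stands still between calls to the robot, and variables do not carry over. Pictures are saved under pics/ and viewed, and the job is handed in when it is done.

Besides the shell and the picture viewer there is one more tool, called after "Request:" as name(argument=value, ...) on one line, values as JSON. move_arm: Moves the arm, as the interface text tells. Its arguments: {"type":"object","properties":{"plan":{"type":"array","items":{"type":"array","items":{"type":"array","items":{"type":"number"}}}},"force":{"type":"number"}},"required":["plan"]}

```bash
mkdir -p pics; ls; python3 - <<'E'
from plant import *
import cv2
s=get_state();print(s)
for c in("scene","top"):
    im=read_camera(c);cv2.imwrite(f"pics/{c}0.png",im[:,:,::-1])
    k=get_calibration(c);print(c,k)
    for q in["console","visor_edge","selector_grip","oil_can_mid","oil_can","dark_tin_floor","dark_tin","driver_box","glue_bottle","feeler_tin"]:
        print(q,[(round(d["p"],2),[round(float(v),1) for v in d["centre"]]) for d in pinpoint(c,q)][:3])
print(get_state()["time"])
E
```

```text
pics
{'time': 0.0, 'qpos': array([-1.39697433e+00,  2.87160032e-01,  1.57815282e+00,  1.49460406e-06,
        1.27861581e+00, -1.50001152e-01]), 'dq': array([-1.30465259e-03,  4.66388391e-04, -4.04648415e-05,  1.63454049e-04,
       -9.30349530e-05, -6.02162540e-04]), 'joint_efforts': array([-1.17774894e-04, -4.05980587e+01, -2.92624193e+01, -1.65056822e-04,
        5.67416995e-03,  5.24473638e-07]), 'eef_pos': array([ 0.21469441, -0.63926039,  0.22996403]), 'tcp_rot': array([ 9.86920293e-01,  1.61204751e-01, -1.31957600e-05, -1.16792918e-03]), 'contact_force': array([-0.5185273 , -0.66226535,  0.0631784 ]), 'wrist_torque': array([-0.02622937,  0.01037101, -0.05759638]), 'opening': 1.0029456839966082}
scene {'mtx': array([[589.27816398,   0.        , 322.29158502],
       [  0.        , 589.27816398, 239.47640802],
       [  0.        ,   0.        ,   1.        ]]), 'extrinsics': array([[-0.71324566,  0.38180319, -0.58779839, -0.23310022],
       [-0.70058018, -0.36245099,  0.61466795,  0.83423561],
       [ 0.02163408,  0.85020915,  0.52600034,  0.87146669],
       [ 0.        ,  0
[... 635 characters left out ...]
0.        ,   1.        ]]), 'extrinsics': array([[ 0.02687242,  0.98477384, -0.17175085,  0.32274958],
       [-0.99950563,  0.02366415, -0.02070035,  0.00504634],
       [-0.01632083,  0.17222221,  0.98492291,  1.36241356],
       [ 0.        ,  0.        ,  0.        ,  1.        ]])}
console [(0.96, [288.5, 237.5])]
visor_edge [(0.77, [279.2, 220.4])]
selector_grip [(0.73, [288.5, 238.0])]
oil_can_mid [(0.68, [311.5, 265.6])]
oil_can [(0.73, [288.2, 238.6])]
dark_tin_floor [(0.7, [209.3, 195.9]), (0.64, [397.9, 264.8])]
dark_tin [(0.93, [396.0, 268.7]), (0.74, [288.0, 237.1])]
driver_box [(0.32, [285.0, 239.1])]
glue_bottle [(0.65, [209.6, 193.1])]
feeler_tin [(0.58, [462.3, 251.0])]
1.1
```

View pics/scene0.png

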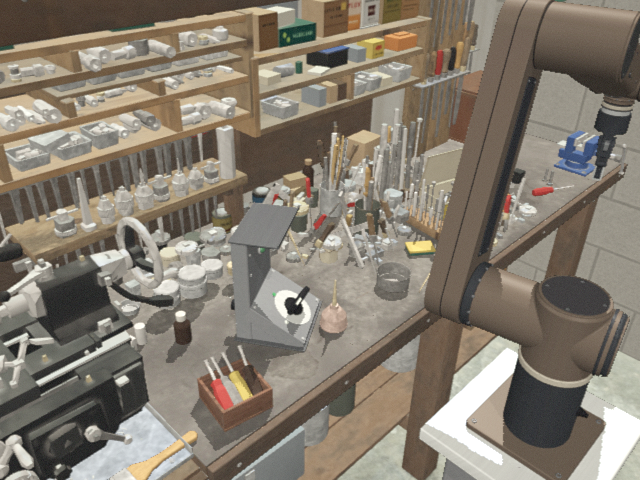

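View pics/top0.png

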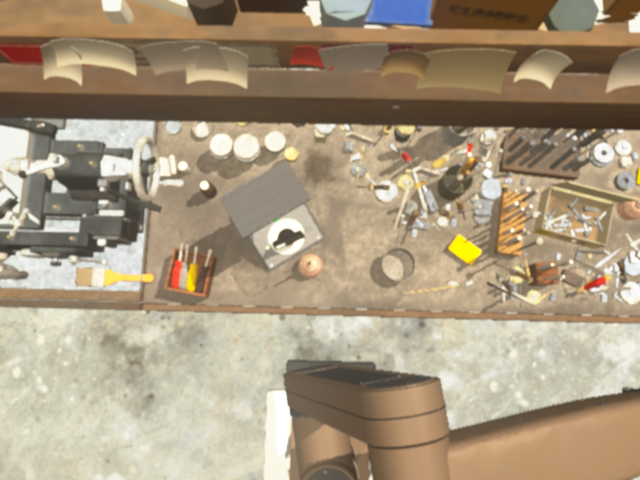

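The oil can is at scene (333,318) / top (311,265). The dark tin is at scene (392,278) / top (397,265), and the console handle is at scene (297,303) / top (288,238). I'll zoom in for precision.

```bash
cat > h.py <<'E'
import numpy as np, cv2
from plant import *
from scipy.spatial.transform import Rotation as R
K={c:get_calibration(c) for c in("scene","top")}
def proj(c,P):
    k=K[c];T=np.linalg.inv(np.array(k["extrinsics"]));P=np.atleast_2d(P)
    q=P@T[:3,:3].T+T[:3,3];q=q*[1,-1,-1];u=q@np.array(k["mtx"]).T
    return u[:,:2]/u[:,2:]
def ray(c,px):
    k=K[c];E=np.array(k["extrinsics"]);d=np.linalg.inv(k["mtx"])@[px[0],px[1],1];d=d*[1,-1,-1]
    d=E[:3,:3]@d;return E[:3,3],d/np.linalg.norm(d)
def atz(c,px,z):
    o,d=ray(c,px);return o+d*(z-o[2])/d[2]
def tri(a,b):
    o1,d1=ray("scene",a);o2,d2=ray("top",b)
    A=np.stack([d1,-d2],1);t=np.linalg.lstsq(A,o2-o1,rcond=None)[0]
    p,q=o1+d1*t[0],o2+d2*t[1];return (p+q)/2,np.linalg.norm(p-q)
def con(x,y,yaw): # console -> world
    T=np.eye(4);T[:3,:3]=R.from_euler('z',yaw).as_matrix();T[:3,3]=[x,y,0];return T
def tp(T,P): return np.atleast_2d(P)@T[:3,:3].T+T[:3,3]
E
python3 - <<'E'
from h import *
np.set_printoptions(precision=4,suppress=True)
for c,(x,y,w,h) in {"scene":(220,190,210,160),"top":(210,155,220,140)}.items():
    im=cv2.imread(f"pics/{c}0.png")[y:y+h,x:x+w]
    cv2.imwrite(f"pics/{c}_z.png",cv2.resize(im,(w*36//10,h*36//10),interpolation=cv2.INTER_CUBIC))
print("can top@.03",atz("top",(311.5,265.6),.0625),atz("scene",(330.6,301.4),.0625),atz("scene",(330.3,325.8),0))
print("tin",atz("top",(397,266),.03),atz("scene",(394.7,287.1),0),atz("top",(396,268.7),0))
print("console",atz("top",(288.5,237.5),0.045),atz("scene",(291,323.4),0), "visor",tri((292.1,230.7),(279.2,220.4)))
for c in("scene","top"):
  for q in("oil_can","dark_tin","selector","console"):
    try:
      for d in cut_out(c,q)[:2]:
        m=d["pixels"];ys,xs=np.nonzero(m);print(c,q,round(d["p"],2),m.sum(),xs.min(),xs.max(),ys.min(),ys.max(),np.round(d["centre"],1))
    except Exception as e: print(q,e)
E
```

```text
can top@.03 [0.4618 0.0547 0.0625] [0.474  0.0629 0.0625] [0.4667 0.0689 0.    ]
tin [ 0.4697 -0.1615  0.03  ] [ 0.4577 -0.1541  0.    ] [ 0.4659 -0.1626 -0.    ]
console [0.534 0.116 0.045] [0.5349 0.1273 0.    ] visor (array([0.5386, 0.1203, 0.2424]), np.float64(0.0024029621428034104))
scene oil_can 0.73 723 320 347 282 332 [331.5 317.5]
scene dark_tin 0.81 912 376 411 262 291 [392.9 277.3]
scene selector 0.79 362 284 309 286 314 [296.5 302.9]
scene console 0.72 8896 230 320 203 352 [265.  296.3]
top oil_can 0.84 459 299 322 254 278 [305.9 265.9]
top oil_can 0.71 915 381 415 248 280 [398.3 263.7]
top dark_tin 0.76 959 381 416 248 282 [396.  267.4]
top selector 0.81 395 272 303 228 249 [283.  236.2]
top console 0.85 6541 221 325 161 271 [272.4 216.2]
top console 0.48 443 299 322 254 277 [312.  268.5]
```

View pics/scene_z.png

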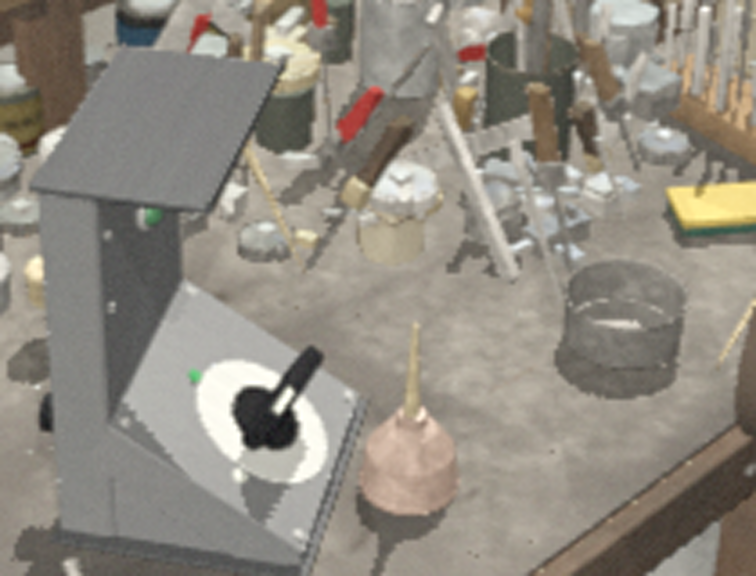

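View pics/top_z.png

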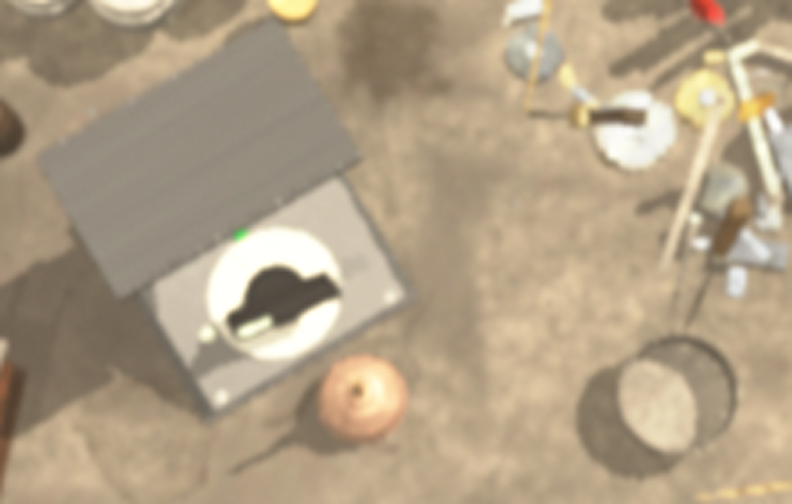

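```bash
cat >> h.py <<'E'
def sz(p): return (np.array(p,float)+.5)/3.6-.5+[220,190]
def tz(p): return (np.array(p,float)+.5)/3.6-.5+[210,155]
s32,c32=np.sin(np.radians(32)),np.cos(np.radians(32))
def grip_pts(sel,L): # bar pts in console frame: L list of (x across,y along,z off panel)
    n=np.array([-s32,0,c32]);up=np.array([c32,0,s32]);left=np.array([0,1,0])
    yb=np.cos(sel)*left+np.sin(sel)*up; xb=np.cross(yb,n)
    return np.array([[0,0,.045]+a*xb+b*yb+c*n for a,b,c in L])
E
python3 - <<'E'
from h import *
from scipy.optimize import least_squares
np.set_printoptions(precision=4,suppress=True)
obs=[("s",(207,210),"vfl"),("s",(287,67),"vfr"),("s",(37,187),"vbl"),("s",(120,47),"vbr"),
("t",(125,295),"vfl"),("t",(360,160),"vfr"),("t",(40,155),"vbl"),("t",(280,25),"vbr"),
("s",(302,568),"ll"),("s",(367,400),"lr"),("t",(205,416),"ll"),("t",(411,297),"lr"),("s",(262,421),"o"),("t",(275,293),"o")]
def pts(p):
    x,y,yaw,xv,xb=p;T=con(x,y,yaw)
    d=dict(vfl=(xv,.085,.25),vfr=(xv,-.085,.25),vbl=(xb,.085,.25),vbr=(xb,-.085,.25),ll=(-.047,.08,.016),lr=(-.047,-.08,.016),o=(0,0,.045))
    return {k:tp(T,v)[0] for k,v in d.items()}
def res(p):
    P=pts(p);r=[]
    for c,z,k in obs:
        u=proj("scene" if c=="s" else "top",P[k])[0];r+=list(u-(sz(z) if c=="s" else tz(z)))
    return np.array(r)
f=least_squares(res,[.53,.12,.5,-.01,.12],loss="soft_l1");print(f.x,np.degrees(f.x[2]));print(res(f.x).reshape(-1,2).round(1))
f.x.tofile("con.bin")
T=con(*f.x[:3])
for c,zf,off in(("scene",sz,(220,190)),("top",tz,(210,155))):
    im=cv2.imread(f"pics/{c}_z.png")
    z=lambda p:tuple(np.round((p-np.array(off)+.5)*3.6-.5).astype(int))
    for sel,col in((0,(0,0,255)),(.2,(0,255,0))):
        L=[(a,b,h) for h in(.006,.042) for a,b in((-.007,-.04),(.007,-.04),(.007,.04),(-.007,.04))]
        u=proj(c,tp(T,grip_pts(sel,L)))
        for q in(u[:4],u[4:]): cv2.polylines(im,[np.array([z(v) for v in q])],True,col,1)
        cv2.circle(im,z(proj(c,tp(T,grip_pts(sel,[(0,.04,.042)])))[0]),4,col,1)
    cv2.imwrite(f"pics/{c}_o.png",im)
E
```

```text
[0.5361 0.1215 0.552  0.0073 0.1083] 31.628848095256217
[[-0.5  1.1]
 [-0.4  0.2]
 [-2.3  0.4]
 [ 1.9  0. ]
 [-1.8  1.3]
 [ 1.3 -0. ]
 [-0.3  0.8]
 [ 0.8 -1. ]
 [ 0.2 -4.4]
 [-1.1 -1.9]
 [ 2.7 -0.8]
 [-0.8  1.4]
 [-0.  -0.1]
 [ 0.3  0.6]]
```

View pics/scene_o.png

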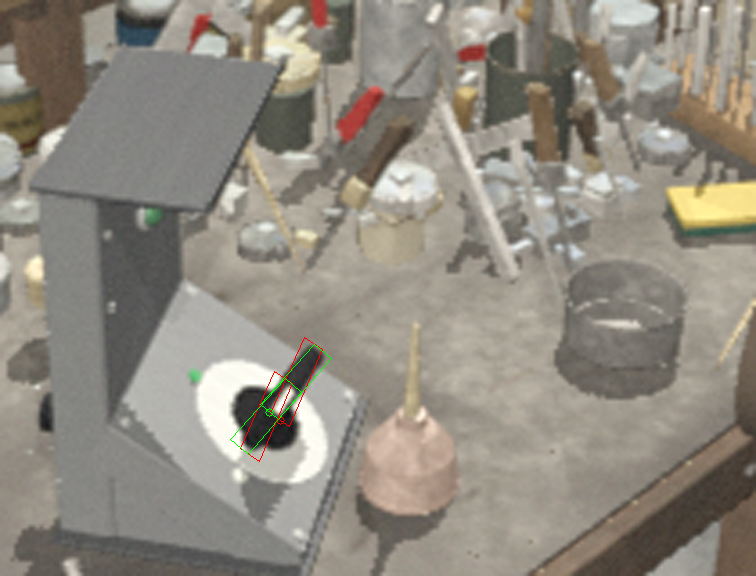

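View pics/top_o.png

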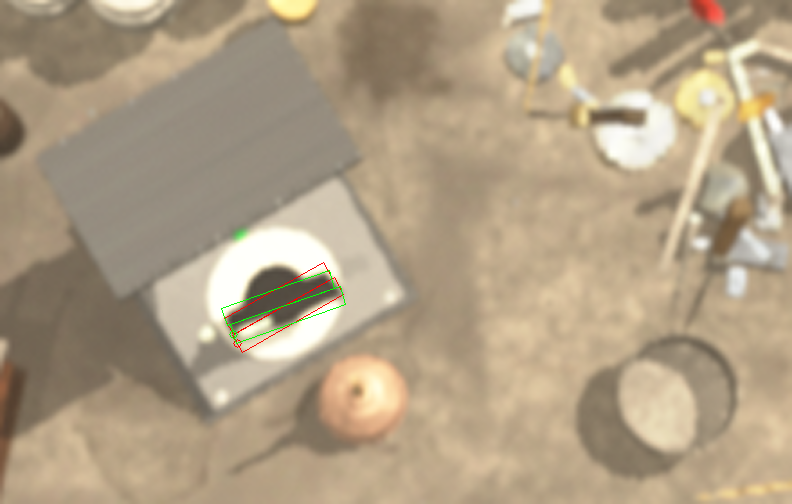

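The overlay shows the handle bar at about 0.2 rad already, and the console fit is good to about 2 mm. Next I'll measure the can and the tin.

```bash
python3 - <<'E'
from h import *
np.set_printoptions(precision=4,suppress=True)
print("tip tri",tri(sz((417,322)),tz((357,388))),atz("scene",sz((417,322)),.125),atz("top",tz((357,388)),.125))
# silhouettes: fit can foot circle / tin
from scipy.optimize import least_squares
m={}
print("body top centre @.02",atz("top",tz((363,398)),.02), "scene body base centre",atz("scene",sz((408,483)),.0))
# tin: rim ellipse (top) and base
print("tin rim top",atz("top",tz((690,395)),.036),"scene rim",atz("scene",sz((626,298)),.036))
for c,f,off in(("scene",sz,(220,190)),("top",tz,(210,155))):
    im=cv2.imread(f"pics/{c}_z.png")
    z=lambda p:tuple(np.round((p-np.array(off)+.5)*3.6-.5).astype(int))
    a=np.linspace(0,6.283,40)
    def circ(x,y,h,r,col):
        cv2.polylines(im,[np.array([z(v) for v in proj(c,np.c_[x+r*np.cos(a),y+r*np.sin(a),0*a+h])])],True,col,1)
    cx,cy=.4665,.0605
    circ(cx,cy,0,.032,(0,0,255));circ(cx,cy,.125,.003,(0,0,255))
    tx,ty=.463,-.157
    circ(tx,ty,0,.0435,(0,0,255));circ(tx,ty,.036,.0435,(0,255,0))
    cv2.imwrite(f"pics/{c}_p.png",im[:,250:] )
E
```

```text
tip tri (array([0.4633, 0.0596, 0.1272]), np.float64(0.0026483501649280637)) [0.4666 0.0579 0.125 ] [0.4625 0.0589 0.125 ]
body top centre @.02 [0.4673 0.059  0.02  ] scene body base centre [0.4673 0.0594 0.    ]
tin rim top [ 0.4735 -0.1716  0.036 ] scene rim [ 0.4697 -0.1596  0.036 ]
```

View pics/scene_p.png

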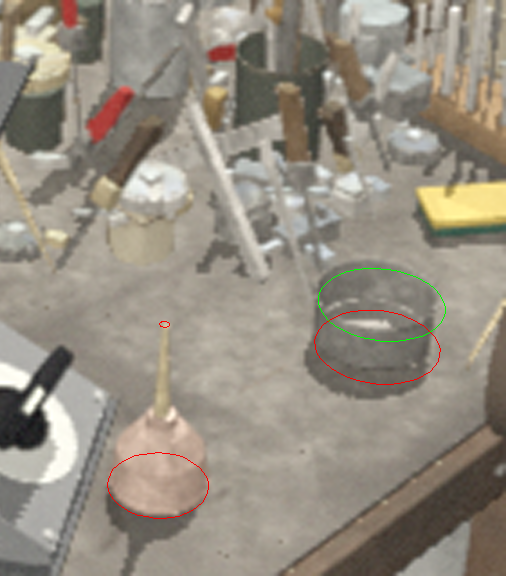

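View pics/top_p.png

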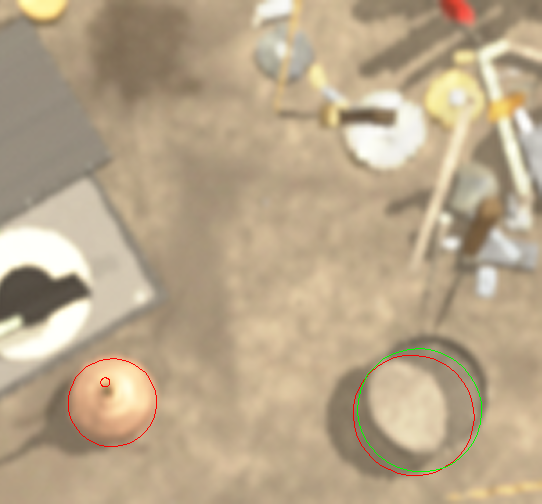

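Can is at about (0.466, 0.059) and the tin at about (0.471, -0.162), to be refined. I'll move above the can, keeping the current orientation (jaws roughly parallel to the console front).

```bash
cat >> h.py <<'E'
def delta(pos,Rt=None):
    s=get_state();R0=R.from_quat(s["tcp_rot"]);d=R0.inv().apply(np.array(pos)-s["eef_pos"])
    rv=np.zeros(3) if Rt is None else np.degrees((R0.inv()*Rt).as_rotvec())
    return np.round(np.r_[rv,d],4),np.linalg.norm(d)
def down(yawx): return R.from_matrix(np.array([[np.cos(yawx),np.sin(yawx),0],[np.sin(yawx),-np.cos(yawx),0],[0,0,-1]]))
E
python3 - <<'E'
from h import *
np.set_printoptions(precision=4,suppress=True)
D=down(np.radians(18.55))
for p in [(.30,-.42,.23),(.40,-.16,.23),(.466,.059,.23)]: print(delta(p,D))
E
```

```text
(array([-0.0014, -0.0002,  0.0016,  0.1508, -0.1814,  0.0013]), np.float64(0.23583288745585648))
(array([-0.0014, -0.0002,  0.0016,  0.3283, -0.396 ,  0.0013]), np.float64(0.5143982346984797))
(array([-0.0014, -0.0002,  0.0016,  0.4605, -0.5826,  0.0013]), np.float64(0.7426740080200991))
```

Request:
move_arm(plan=[[[0,0,0,0.03,-0.036,0,0.05],[0,0,0,0.06,-0.072,0,0.05],[0,0,0,0.09,-0.108,0,0.05],[0,0,0,0.12,-0.145,0,0.05],[0,0,0,0.15,-0.181,0,0.05]]], force=30)

```text
time: 2.12
eef_pos: [0.2998, -0.4192, 0.2315]
tcp_rot: [0.987, 0.161, 0.0, 0.0]
contact_force: [1.2, -0.0, 0.1]
opening: 0.582
```

```bash
python3 - <<'E'
from h import *
np.set_printoptions(precision=4,suppress=True)
D=down(np.radians(18.55));s=get_state();print(s["eef_pos"],s["qpos"],s["contact_force"],s["opening"])
for p in [(.40,-.16,.22),(.466,.059,.20)]: print(delta(p,D))
E
```

```text
[ 0.2998 -0.4192  0.2315] [-1.1471 -0.0702  1.9643  0.0002  1.247   0.1002] [ 1.1925 -0.0074  0.0619] 0.5817726649578147
(array([ 0.03  , -0.0125, -0.0151,  0.1774, -0.2139,  0.0114]), np.float64(0.27810897396850504))
(array([ 0.03  , -0.0125, -0.0151,  0.3096, -0.4006,  0.0314]), np.float64(0.5072152464753185))
```

Request:
move_arm(plan=[[[0,0,0,0.036,-0.043,0,0.04],[0,0,0,0.072,-0.086,0,0.04],[0,0,0,0.108,-0.129,0,0.04],[0,0,0,0.144,-0.172,0.01,0.04],[0,0,0,0.177,-0.214,0.01,0.04]]])

```text
time: 2.75
eef_pos: [0.3996, -0.158, 0.221]
tcp_rot: [0.987, 0.161, 0.0, 0.0]
contact_force: [0.8, -0.9, 0.2]
opening: 0.467
```

Request:
move_arm(plan=[[[0,0,0,0.027,-0.037,0,0.04],[0,0,0,0.054,-0.075,0,0.04],[0,0,0,0.081,-0.112,0.01,0.04],[0,0,0,0.108,-0.15,0.015,0.04],[0,0,0,0.132,-0.187,0.02,0.04]]])

```text
time: 3.38
eef_pos: [0.4658, 0.0629, 0.2012]
tcp_rot: [0.987, 0.161, 0.001, 0.0]
contact_force: [0.1, -0.8, -0.3]
opening: 0.461
```

```bash
python3 - <<'E'
from h import *
np.set_printoptions(precision=4,suppress=True)
D=down(np.radians(18.55));s=get_state();print(s["eef_pos"],s["qpos"],s["contact_force"],s["opening"])
for p in [(.466,.059,.15),(.466,.059,.069)]: print(delta(p,D))
for c in("scene","top"): cv2.imwrite(f"pics/{c}1.png",read_camera(c)[:,:,::-1])
a=cv2.imread("pics/scene1.png")[150:370,230:470];b=cv2.imread("pics/top1.png")[150:330,230:470]
cv2.imwrite("pics/c1.png",np.vstack([cv2.resize(a,None,fx=1.65,fy=1.65),cv2.resize(b,None,fx=1.65,fy=1.65)])[:600])
cv2.imwrite("pics/c1.png",np.hstack([cv2.resize(a,(396,363)),cv2.resize(b,(400,363))]))
E
```

```text
[0.4658 0.0629 0.2012] [-0.0821 -0.1517  2.0954 -0.0002  1.1966  1.165 ] [ 0.0616 -0.8052 -0.3476] 0.46137900666410947
(array([ 0.0398, -0.0643, -0.    , -0.0011,  0.0037,  0.0512]), np.float64(0.05133098007591692))
(array([ 0.0398, -0.0643, -0.    , -0.0011,  0.0036,  0.1322]), np.float64(0.13224187041106755))
```

View pics/c1.png

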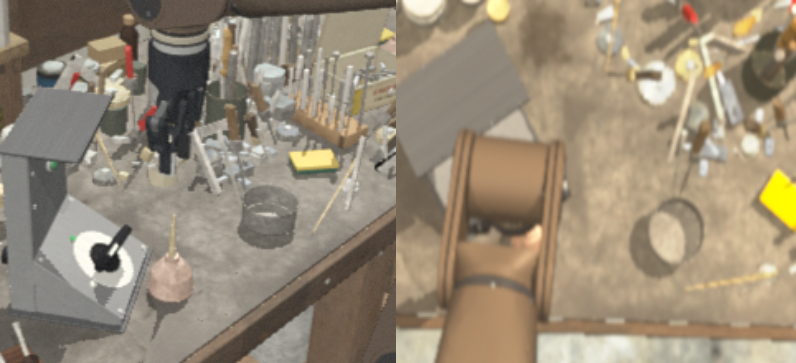

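The left view shows the open fingers hovering above the spout with the console clear. Descending.

Request:
move_arm(plan=[[[0,0,0,0,0.003,0.03,0.04],[0,0,0,-0.001,0.004,0.06,0.04],[0,0,0,-0.001,0.004,0.09,0.04],[0,0,0,-0.001,0.004,0.12,0.04],[0,0,0,-0.001,0.004,0.132,0.04]]])

```text
time: 4.1
eef_pos: [0.4645, 0.0599, 0.0671]
tcp_rot: [0.987, 0.163, -0.002, -0.001]
contact_force: [-0.1, 0.5, 0.1]
opening: 0.467
```

```bash
python3 - <<'E'
from h import *
np.set_printoptions(precision=4,suppress=True)
s=get_state();print(s["eef_pos"],s["contact_force"],s["opening"])
cv2.imwrite(f"pics/s2.png",cv2.resize(read_camera("scene")[230:350,260:400,::-1],None,fx=5,fy=5,interpolation=cv2.INTER_CUBIC))
E
```

```text
[0.4645 0.0599 0.0671] [-0.112   0.5357  0.1091] 0.4667531458101022
```

View pics/s2.png

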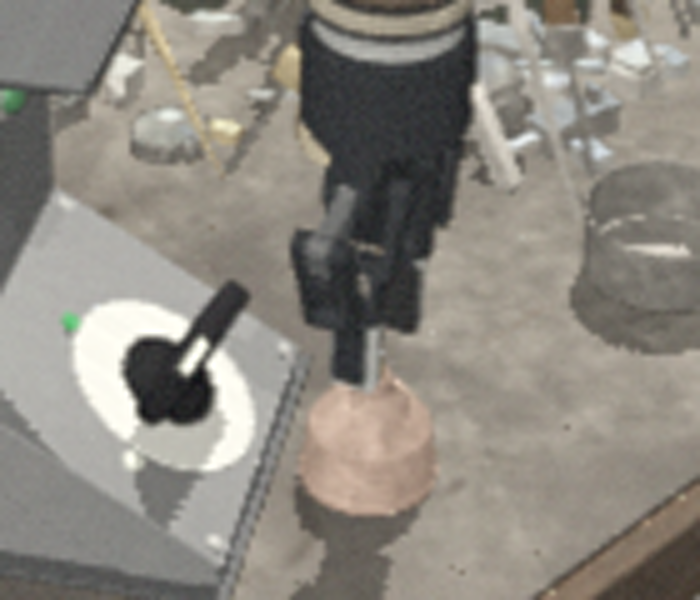

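The fingers straddle the spout, with the tips clear above the bell. Closing slowly.

Request:
move_arm(plan=[[[0,0,0,0,0,-0.001,0.03],[0,0,0,0,0,-0.002,0.02],[0,0,0,0,0,-0.002,0.012],[0,0,0,0,0,-0.002,0.004],[0,0,0,0,0,-0.002,0.0]]], force=40)

```text
time: 4.78
eef_pos: [0.4651, 0.0598, 0.0696]
tcp_rot: [0.987, 0.163, -0.001, -0.001]
contact_force: [-2.1, -0.5, 5.1]
opening: 0.082
```

```bash
python3 - <<'E'
from h import *
np.set_printoptions(precision=4,suppress=True)
s=get_state();print(s["eef_pos"],s["contact_force"],s["opening"])
cv2.imwrite(f"pics/s3.png",cv2.resize(read_camera("scene")[230:350,260:400,::-1],None,fx=5,fy=5,interpolation=cv2.INTER_CUBIC))
E
```

```text
[0.4651 0.0598 0.0696] [-2.0911 -0.5435  5.0942] 0.08237274170766593
```

View pics/s3.png

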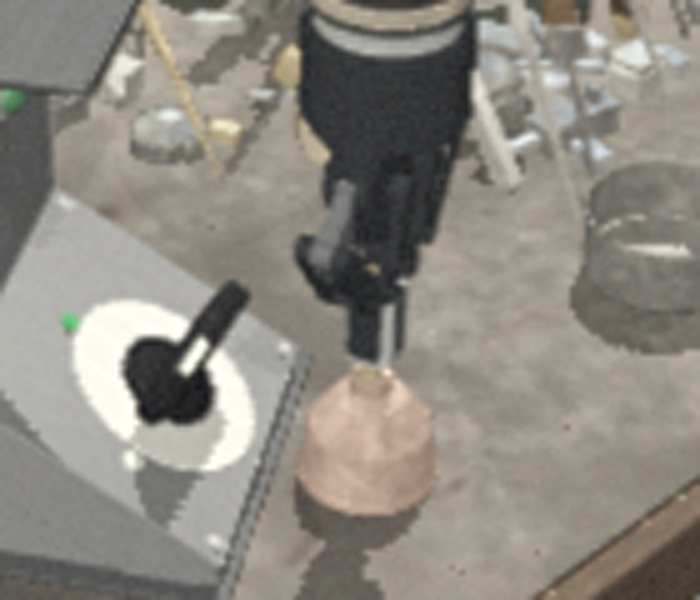

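Gripped (opening about 7 mm). Lifting 75 mm.

Request:
move_arm(plan=[[[0,0,0,0,0,-0.005,0.0],[0,0,0,0,0,-0.015,0.0],[0,0,0,0,0,-0.035,0.0],[0,0,0,0,0,-0.055,0.0],[0,0,0,0,0,-0.075,0.0]]], force=60)

```text
time: 5.45
eef_pos: [0.4648, 0.0599, 0.1451]
tcp_rot: [0.987, 0.163, -0.001, -0.001]
contact_force: [0.2, 0.0, -0.2]
opening: 0.074
```

```bash
python3 - <<'E'
from h import *
np.set_printoptions(precision=4,suppress=True)
s=get_state();print(s["eef_pos"],s["contact_force"],s["opening"])
D=down(np.radians(18.55))
print(delta((.471,-.162,.16),D))
cv2.imwrite(f"pics/s4.png",cv2.resize(read_camera("scene")[190:350,260:440,::-1],None,fx=3.6,fy=3.6,interpolation=cv2.INTER_CUBIC))
E
```

```text
[0.4648 0.0599 0.1451] [ 0.2073  0.0409 -0.1665] 0.07354767896449442
(array([-0.1019,  0.1388,  0.2264, -0.0656,  0.2121, -0.0151]), np.float64(0.222480959679332))
```

View pics/s4.png

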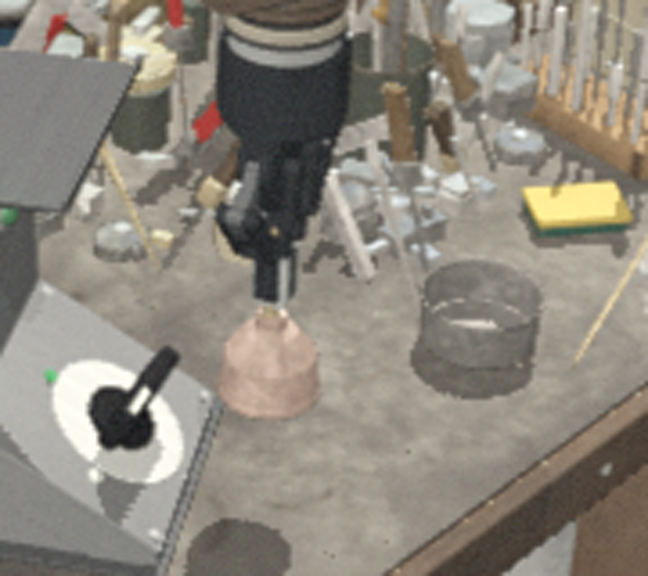

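The can is lifted upright. Moving over the tin.

Request:
move_arm(plan=[[[0,0,0,-0.006,0.02,0,0.0],[0,0,0,-0.018,0.06,0,0.0],[0,0,0,-0.032,0.105,0,0.0],[0,0,0,-0.046,0.15,0,0.0],[0,0,0,-0.058,0.19,0,0.0]]])

```text
time: 6.12
eef_pos: [0.4726, -0.1401, 0.1477]
tcp_rot: [0.987, 0.163, 0.001, -0.0]
contact_force: [0.0, 0.2, -0.8]
opening: 0.073
```

Request:
move_arm(plan=[[[0,0,0,-0.005,0.013,0,0.0],[0,0,0,-0.008,0.021,0,0.0],[0,0,0,-0.008,0.021,0.01,0.0],[0,0,0,-0.008,0.021,0.018,0.0],[0,0,0,-0.008,0.021,0.018,0.0]]])

```text
time: 6.75
eef_pos: [0.471, -0.1612, 0.1282]
tcp_rot: [0.987, 0.164, -0.0, -0.001]
contact_force: [0.4, 0.6, -2.6]
opening: 0.074
```

```bash
python3 - <<'E'
from h import *
np.set_printoptions(precision=4,suppress=True)
s=get_state();print(s["eef_pos"],s["tcp_rot"],s["contact_force"],s["opening"])
for c in("scene","top"): cv2.imwrite(f"pics/{c}5.png",read_camera(c)[:,:,::-1])
a=cv2.resize(cv2.imread("pics/scene5.png")[200:320,340:450],None,fx=5,fy=5,interpolation=cv2.INTER_CUBIC)
cv2.imwrite("pics/s5.png",a)
a=cv2.resize(cv2.imread("pics/top5.png")[200:320,340:450],None,fx=5,fy=5,interpolation=cv2.INTER_CUBIC)
cv2.imwrite("pics/t5.png",a)
E
```

```text
[ 0.471  -0.1612  0.1282] [ 0.9865  0.1636 -0.     -0.0012] [ 0.3945  0.5723 -2.6034] 0.07396843169997845
```

View pics/s5.png

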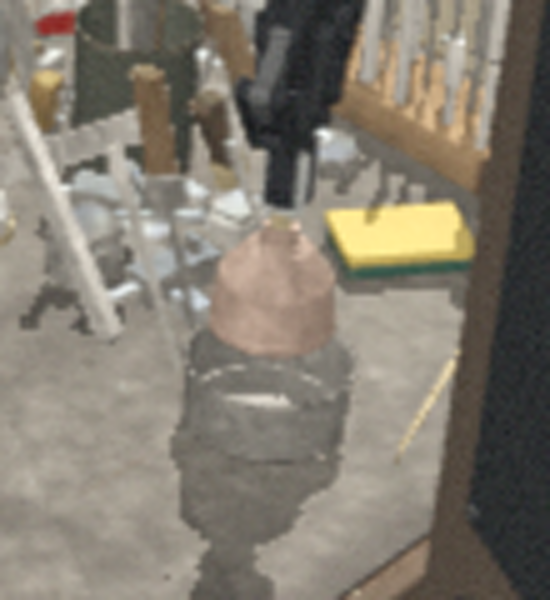

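View pics/t5.png

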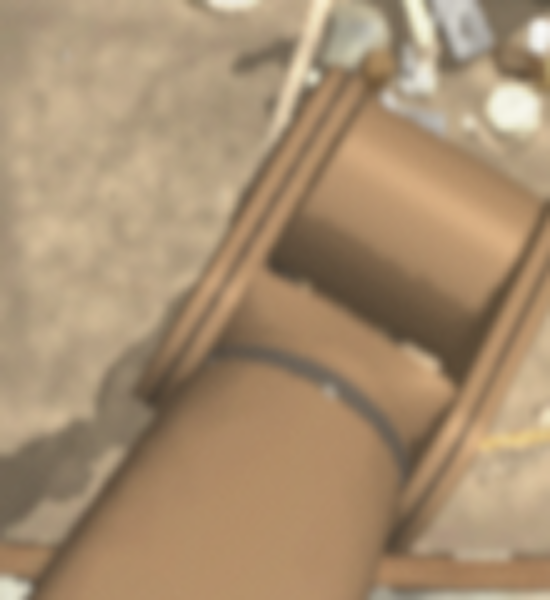

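```bash
python3 - <<'E'
from h import *
def go(tx,ty,name):
    out=[]
    for c,(x0,y0) in(("scene",(365,250)),("top",(365,235))):
        S=7;im=cv2.imread(f"pics/{c}0.png")[y0:y0+55,x0:x0+55]
        im=cv2.resize(im,None,fx=S,fy=S,interpolation=cv2.INTER_CUBIC)
        a=np.linspace(0,6.283,60)
        for h,r,col in((.0,.0435,(0,0,255)),(.036,.0435,(0,255,0)),(.003,.036,(255,0,0))):
            u=proj(c,np.c_[tx+r*np.cos(a),ty+r*np.sin(a),0*a+h]);u=((u-[x0,y0]+.5)*S-.5).round().astype(int)
            cv2.polylines(im,[u],True,col,1)
        out.append(im)
    cv2.imwrite(name,np.hstack(out))
go(.471,-.162,"pics/tin_a.png")
E
```

```text
(no output)
```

View pics/tin_a.png

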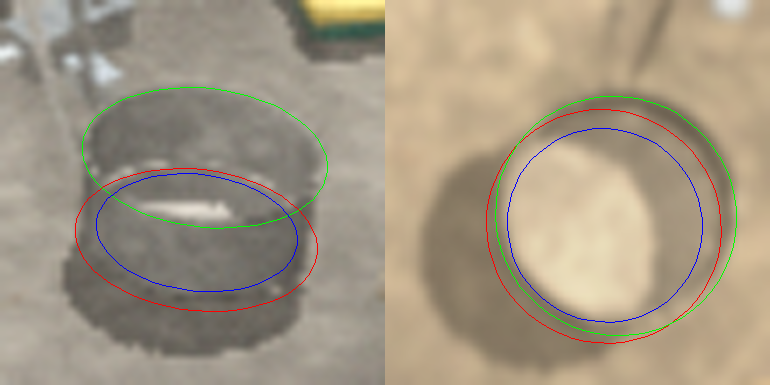

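```bash
python3 - <<'E'
from h import *
s=get_state();t=s["eef_pos"]
x0,y0,S=365,240,8
im0=cv2.imread("pics/scene5.png")[y0:y0+60,x0:x0+60];im0=cv2.resize(im0,None,fx=S,fy=S,interpolation=cv2.INTER_CUBIC)
a=np.linspace(0,6.283,60)
def circ(im,x,y,h,r,col):
    u=proj("scene",np.c_[x+r*np.cos(a),y+r*np.sin(a),0*a+h]);u=((u-[x0,y0]+.5)*S-.5).round().astype(int)
    cv2.polylines(im,[u],True,col,1)
im=im0.copy()
circ(im,t[0],t[1],t[2]-.0695,.032,(0,0,255));circ(im,.471,-.162,.036,.0435,(0,255,0));circ(im,.471,-.162,0,.0435,(0,255,0))
cv2.imwrite("pics/f5.png",np.hstack([im0[:, :300],im])[:, :800])
E
```

```text
(no output)
```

View pics/f5.png

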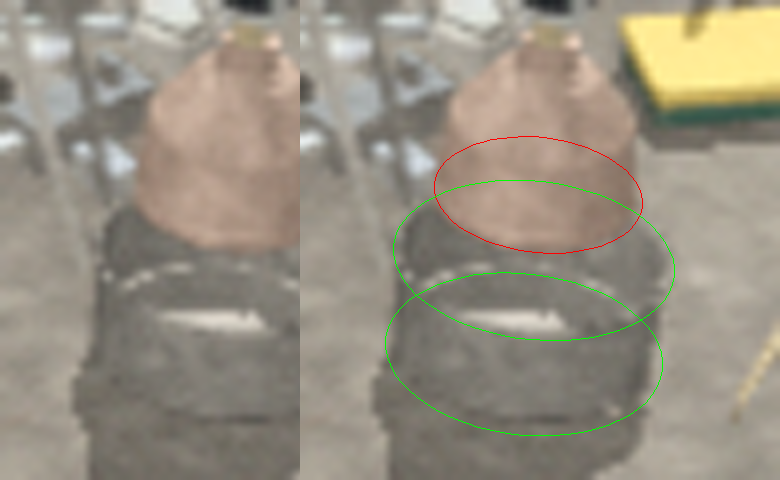

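Can foot (centre x≈536/8) and tin rim (≈532/8) line up, and both show the same small bias from the model, so they are concentric. Lowering slowly, checking force just below rim level.

Request:
move_arm(plan=[[[0,0,0,0,0,0.01,0.0],[0,0,0,0,0,0.018,0.0],[0,0,0,0,0,0.022,0.0],[0,0,0,0,0,0.026,0.0],[0,0,0,0,0,0.028,0.0]]])

```text
time: 7.48
eef_pos: [0.4717, -0.1619, 0.1011]
tcp_rot: [0.987, 0.163, 0.001, -0.001]
contact_force: [0.6, -0.3, -2.3]
opening: 0.071
```

```bash
python3 - <<'E'
from h import *
np.set_printoptions(precision=4,suppress=True)
s=get_state();print(s["eef_pos"],s["contact_force"],s["opening"])
cv2.imwrite(f"pics/s6.png",cv2.resize(read_camera("scene")[220:320,340:450,::-1],None,fx=6,fy=6,interpolation=cv2.INTER_CUBIC))
E
```

```text
[ 0.4717 -0.1619  0.1011] [ 0.5898 -0.267  -2.2816] 0.07070642372843014
```

View pics/s6.png

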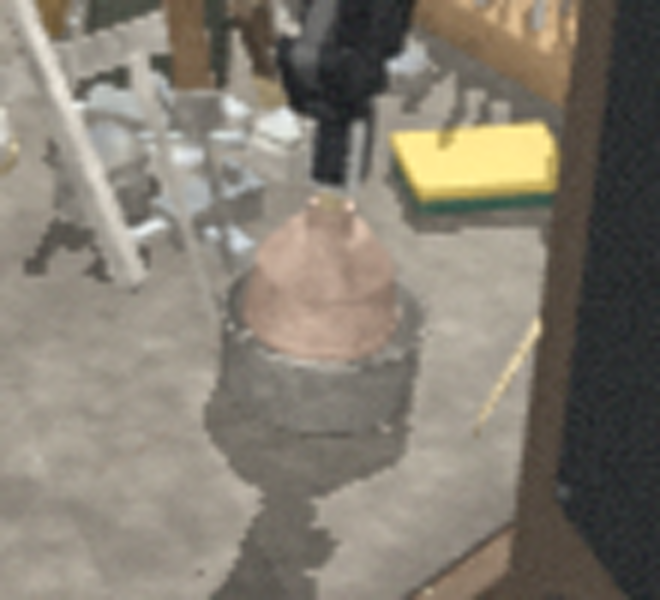

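The can foot is inside the rim, well centred (321 vs 322), and the weight is still carried. Continuing down.

Request:
move_arm(plan=[[[0,0,0,0,0,0.006,0.0],[0,0,0,0,0,0.012,0.0],[0,0,0,0,0,0.017,0.0],[0,0,0,0,0,0.021,0.0],[0,0,0,0,0,0.024,0.0]]])

```text
time: 8.15
eef_pos: [0.4717, -0.1618, 0.0767]
tcp_rot: [0.987, 0.163, 0.001, -0.001]
contact_force: [0.7, 0.2, -2.4]
opening: 0.071
```

Request:
move_arm(plan=[[[0,0,0,0,0,0.001,0.0],[0,0,0,0,0,0.002,0.0],[0,0,0,0,0,0.003,0.0],[0,0,0,0,0,0.003,0.0],[0,0,0,0,0,0.003,0.0]]])

```text
time: 8.78
eef_pos: [0.4717, -0.1618, 0.0738]
tcp_rot: [0.987, 0.163, 0.001, -0.001]
contact_force: [0.2, 0.2, -0.8]
opening: 0.069
```

Request:
move_arm(plan=[[[0,0,0,0,0,0.0005,0.0],[0,0,0,0,0,0.001,0.0],[0,0,0,0,0,0.0015,0.0],[0,0,0,0,0,0.0015,0.0],[0,0,0,0,0,0.0015,0.0]]])

```text
time: 9.4
eef_pos: [0.472, -0.1618, 0.073]
tcp_rot: [0.987, 0.163, 0.001, -0.001]
contact_force: [-2.0, 1.9, 5.9]
opening: 0.069
```

Contact felt (+6 N). Releasing gently.

Request:
move_arm(plan=[[[0,0,0,0,0,0,0.01],[0,0,0,0,0,0,0.018],[0,0,0,0,0,0,0.028],[0,0,0,0,0,0,0.04],[0,0,0,0,0,0,0.04]]])

```text
time: 10.02
eef_pos: [0.472, -0.1619, 0.0729]
tcp_rot: [0.987, 0.163, 0.001, -0.001]
contact_force: [0.3, 0.1, 0.3]
opening: 0.467
```

```bash
python3 - <<'E'
from h import *
np.set_printoptions(precision=4,suppress=True)
s=get_state();print(s["eef_pos"],s["contact_force"],s["opening"])
cv2.imwrite(f"pics/s7.png",cv2.resize(read_camera("scene")[220:320,340:450,::-1],None,fx=6,fy=6,interpolation=cv2.INTER_CUBIC))
E
```

```text
[ 0.472  -0.1619  0.0729] [0.2693 0.0602 0.3295] 0.4672418845863692
```

View pics/s7.png

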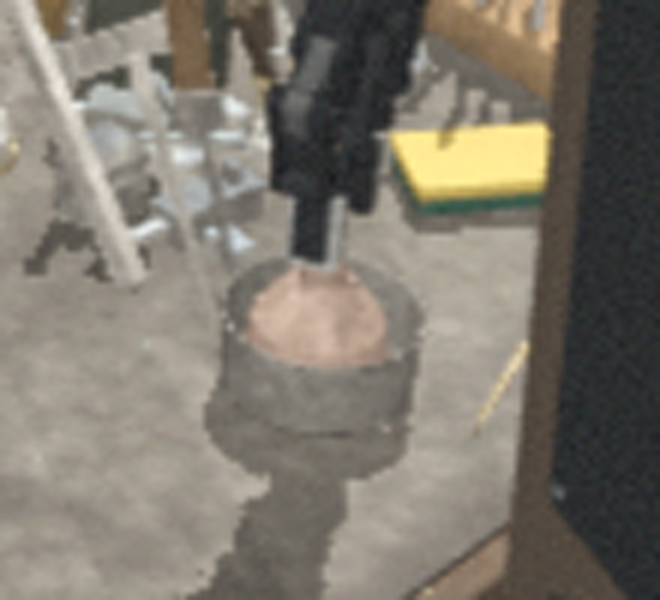

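The can stands upright inside the tin. Retracting straight up and planning the handle approach.

Request:
move_arm(plan=[[[0,0,0,0,0,-0.02,0.04],[0,0,0,0,0,-0.05,0.04],[0,0,0,0,0,-0.09,0.04],[0,0,0,0,0,-0.13,0.04],[0,0,0,0,0,-0.16,0.04]]])

```text
time: 10.7
eef_pos: [0.4721, -0.1622, 0.235]
tcp_rot: [0.987, 0.163, 0.002, 0.0]
contact_force: [0.1, -0.1, -0.0]
opening: 0.47
```

```bash
cat >> h.py <<'E'
def tool_at(sel,off,cx=None):
    """world TCP pos/rot with TCP 'off' m off the panel on the axis, jaws across bar, y up-slope"""
    p=np.fromfile("con.bin") if cx is None else cx
    T=con(*p[:3]);n=np.array([-s32,0,c32])
    up=np.array([c32,0,s32]);left=np.array([0,1.,0])
    yb=np.cos(sel)*left+np.sin(sel)*up; xb=np.cross(yb,n)
    z=-n;y=xb if xb@up>0 or True else -xb
    M=np.stack([np.cross(y,z),y,z],1)
    return tp(T,np.array([0,0,.045])+off*n)[0],R.from_matrix(T[:3,:3]@M)
E
python3 - <<'E'
from h import *
np.set_printoptions(precision=4,suppress=True)
s=get_state();print(s["eef_pos"],s["qpos"],s["contact_force"])
from scipy.optimize import least_squares
Q=np.array([[.28716,1.57815],[-.0702,1.9643],[-.1517,2.0954],s["qpos"][1:3]])
P=np.array([[.2147,-.6393,.23],[.2998,-.4192,.2315],[.4658,.0629,.2012],s["eef_pos"]])
rad=np.sqrt(P[:,0]**2+P[:,1]**2-.1**2)
def f(p):
    a,b,c,h=p
    return np.r_[a*np.sin(Q[:,0])+b*np.sin(Q.sum(1))+c-rad,a*np.cos(Q[:,0])+b*np.cos(Q.sum(1))+h-P[:,2]]
r=least_squares(f,[.4,.4,0,0]);print(r.x,f(r.x))
for sel,o in((.2,.2),(.2,.131),(.2,.011),(1.571,.011)):
    p,Rt=tool_at(sel,o);print(sel,o,p,Rt.as_matrix().round(3).tolist(),delta(p,Rt))
E
```

```text
[ 0.4721 -0.1622  0.235 ] [-0.5356 -0.1135  1.9978  0.0021  1.2545  0.7062] [ 0.1418 -0.0733 -0.02  ]
[ 0.4428  0.5701 -0.0039 -0.0291] [ 0.0001 -0.      0.0008 -0.0009  0.0001  0.     -0.0002  0.0001]
0.2 0.2 [0.4459 0.066  0.2146] [[-0.371, 0.812, 0.451], [0.923, 0.267, 0.278], [0.105, 0.519, -0.848]] (array([-19.1087,  29.7647, -88.7571,   0.0487,  -0.2245,   0.0204]), np.float64(0.23060875649415588))
0.2 0.131 [0.477  0.0851 0.1561] [[-0.371, 0.812, 0.451], [0.923, 0.267, 0.278], [0.105, 0.519, -0.848]] (array([-19.1087,  29.7647, -88.7571,   0.0841,  -0.2327,   0.079 ]), np.float64(0.25970956975417847))
0.2 0.011 [0.5311 0.1185 0.0543] [[-0.371, 0.812, 0.451], [0.923, 0.267, 0.278], [0.105, 0.519, -0.848]] (array([-19.1087,  29.7647, -88.7571,   0.1458,  -0.2468,   0.181 ]), np.float64(0.3390341060378603))
1.571 0.011 [0.5311 0.1185 0.0543] [[0.722, 0.524, 0.451], [0.445, -0.852, 0.278], [0.53, -0.0, -0.848]] (array([  3.6515,  31.6747, -12.4481,   0.1458,  -0.2468,   0.181 ]), np.float64(0.3390341060378603))
```

Request:
move_arm(plan=[[[-2,3.1,-9.2,0.004,-0.02,0.0,0.05],[-4,6.2,-18.4,0.01,-0.045,0.003,0.05],[-6,9.3,-27.7,0.015,-0.07,0.006,0.05],[-8,12.4,-37,0.02,-0.095,0.008,0.05],[-9.8,15.4,-46,0.025,-0.12,0.01,0.05]]])

```text
time: 11.32
eef_pos: [0.4568, -0.0397, 0.225]
tcp_rot: [0.831, 0.534, 0.144, 0.062]
contact_force: [-0.1, -0.6, 0.6]
opening: 0.587
```

```bash
python3 - <<'E'
from h import *
np.set_printoptions(precision=4,suppress=True)
s=get_state();print(s["eef_pos"],s["qpos"],s["contact_force"])
for o in(.2,.17): print(delta(*tool_at(.2,o)))
E
```

```text
[ 0.4568 -0.0397  0.225 ] [-0.403  -0.396   2.2635  0.1985  1.0148 -0.0586] [-0.1086 -0.6388  0.5719]
(array([ -9.22  ,  14.2015, -42.4744,   0.0896,  -0.0567,   0.0119]), np.float64(0.10668298330129862))
(array([ -9.22  ,  14.2015, -42.4744,   0.098 ,  -0.0549,   0.0407]), np.float64(0.1194711026925853))
```

Request:
move_arm(plan=[[[-1.9,2.9,-8.7,0.018,-0.012,0.003,0.05],[-3.8,5.8,-17.4,0.037,-0.023,0.006,0.05],[-5.6,8.7,-26,0.056,-0.034,0.009,0.05],[-7.5,11.6,-34.7,0.075,-0.045,0.02,0.05],[-9.2,14.2,-42.5,0.095,-0.056,0.03,0.05]]])

```text
time: 11.95
eef_pos: [0.4539, 0.0722, 0.1984]
tcp_rot: [0.548, 0.79, 0.253, 0.11]
contact_force: [-0.2, -0.3, 0.4]
opening: 0.582
```

```bash
python3 - <<'E'
from h import *
np.set_printoptions(precision=4,suppress=True)
s=get_state();print(s["eef_pos"],s["qpos"],s["contact_force"])
for o in(.17,.1,.06,.011): print(delta(*tool_at(.2,o)))
for c in("scene","top"): cv2.imwrite(f"pics/{c}8.png",read_camera(c)[:,:,::-1])
a=cv2.imread("pics/scene8.png")[170:370,210:450];b=cv2.imread("pics/top8.png")[150:330,220:440]
cv2.imwrite("pics/c8.png",np.hstack([cv2.resize(a,(480,400)),cv2.resize(b,(320,262)).copy() if 0 else cv2.resize(b,(320,400))]))
E
```

```text
[0.4539 0.0722 0.1984] [-0.2926 -0.4698  2.4096  0.5399  0.8842 -0.9302] [-0.1731 -0.3306  0.4206]
(array([ 0.0624, -0.0574,  0.2881, -0.0011,  0.0003,  0.0109]), np.float64(0.010951502426640189))
(array([ 0.0624, -0.0574,  0.2881, -0.0011,  0.0002,  0.0809]), np.float64(0.08090337030009374))
(array([ 0.0624, -0.0574,  0.2881, -0.0012,  0.0002,  0.1209]), np.float64(0.120900884413315))
(array([ 0.0624, -0.0574,  0.2881, -0.0012,  0.0001,  0.1699]), np.float64(0.1698994343612748))
```

View pics/c8.png

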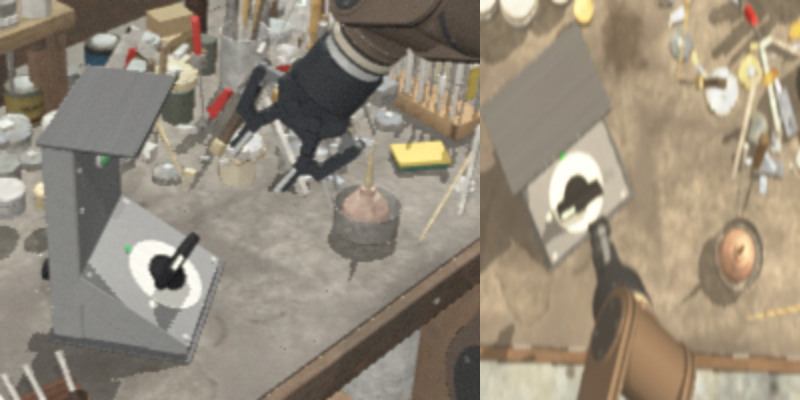

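The can is upright and centred in the tin (top view, right). The hand leans towards the panel. Approaching along the panel normal.

Request:
move_arm(plan=[[[0,0,0.3,0,0,0.025,0.05],[0,0,0.3,-0.001,0,0.05,0.05],[0,0,0.3,-0.001,0,0.075,0.05],[0,0,0.3,-0.001,0,0.095,0.05],[0,0,0.3,-0.001,0,0.11,0.05]]])

```text
time: 12.68
eef_pos: [0.5029, 0.102, 0.1029]
tcp_rot: [0.553, 0.787, 0.252, 0.107]
contact_force: [0.4, -1.0, 0.2]
opening: 0.589
```

```bash
python3 - <<'E'
from h import *
np.set_printoptions(precision=4,suppress=True)
s=get_state();print(s["eef_pos"],s["qpos"],s["contact_force"])
for o in(.06,.011): print(delta(*tool_at(.2,o)))
for c in("scene","top"): cv2.imwrite(f"pics/{c}9.png",read_camera(c)[:,:,::-1])
a=cv2.imread("pics/scene9.png")[220:360,230:390];b=cv2.imread("pics/top9.png")[180:300,230:390]
I=cv2.INTER_CUBIC
cv2.imwrite("pics/c9.png",np.hstack([cv2.resize(a,(400,350),interpolation=I),cv2.resize(b,(400,350),interpolation=I)]))
E
```

```text
[0.5029 0.102  0.1029] [-0.1768 -0.1421  2.3657  0.6794  0.5967 -1.0313] [ 0.4338 -1.0412  0.1527]
(array([-0.2076, -0.1089, -0.4199, -0.0004,  0.0021,  0.0095]), np.float64(0.009691388339940514))
(array([-0.2076, -0.1089, -0.4199, -0.0005,  0.0023,  0.0585]), np.float64(0.05849953969631147))
```

View pics/c9.png

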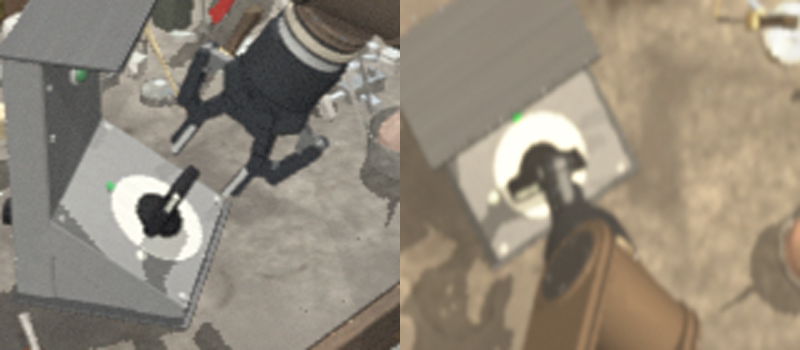

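Request:
move_arm(plan=[[[-0.2,-0.1,-0.4,0,0.001,0.013,0.05],[-0.2,-0.1,-0.4,0,0.002,0.026,0.05],[-0.2,-0.1,-0.4,0,0.002,0.039,0.05],[-0.2,-0.1,-0.4,0,0.002,0.05,0.05],[-0.2,-0.1,-0.4,0,0.002,0.056,0.05]]])

```text
time: 13.4
eef_pos: [0.5291, 0.1183, 0.0555]
tcp_rot: [0.55, 0.788, 0.253, 0.109]
contact_force: [0.1, -1.1, 0.7]
opening: 0.584
```

```bash
python3 - <<'E'
from h import *
np.set_printoptions(precision=4,suppress=True)
s=get_state();print(s["eef_pos"],s["qpos"],s["contact_force"],s["wrist_torque"])
for o in(.011,): print(delta(*tool_at(.2,o)))
for c in("scene","top"): cv2.imwrite(f"pics/{c}10.png",read_camera(c)[:,:,::-1])
a=cv2.imread("pics/scene10.png")[250:350,240:360];b=cv2.imread("pics/top10.png")[180:280,230:350]
I=cv2.INTER_CUBIC
cv2.imwrite("pics/c10.png",np.hstack([cv2.resize(a,(400,333),interpolation=I),cv2.resize(b,(400,333),interpolation=I)]))
E
```

```text
[0.5291 0.1183 0.0555] [-0.1261  0.031   2.3164  0.8085  0.4783 -1.1483] [ 0.1477 -1.1247  0.677 ] [-0.1274  0.2052 -0.0333]
(array([-0.1107, -0.0776, -0.0473, -0.0007,  0.0011,  0.002 ]), np.float64(0.0023906351391765022))
```

View pics/c10.png

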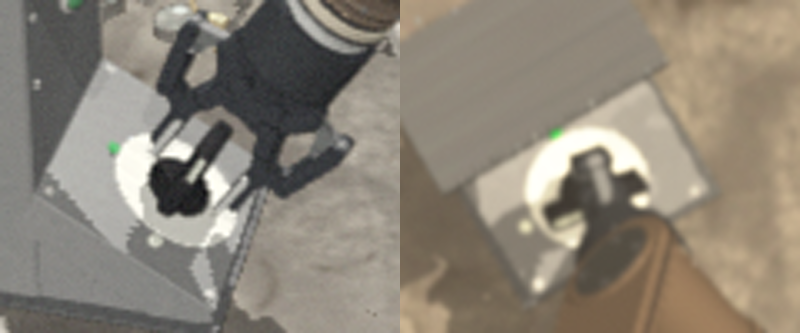

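The fingers straddle the bar on its up-slope and down-slope flat sides. Closing on it.

Request:
move_arm(plan=[[[0,0,0,0,0.001,0.001,0.035],[0,0,0,0,0.001,0.001,0.02],[0,0,0,0,0.001,0.001,0.01],[0,0,0,0,0.001,0.001,0.008],[0,0,0,0,0.001,0.001,0.008]]], force=40)

```text
time: 14.12
eef_pos: [0.5305, 0.1189, 0.0556]
tcp_rot: [0.55, 0.788, 0.253, 0.109]
contact_force: [-0.9, 0.6, 4.5]
opening: 0.158
```

```bash
python3 - <<'E'
from h import *
np.set_printoptions(precision=4,suppress=True)
s=get_state();print(s["eef_pos"],s["contact_force"],s["wrist_torque"],s["opening"]*.0854)
print(delta(*tool_at(.2,.011)))
E
```

```text
[0.5305 0.1189 0.0556] [-0.8886  0.6076  4.4677] [-0.0243 -0.0593  0.1046] 0.013494345421359978
(array([-0.0875, -0.0805, -0.0202, -0.0008, -0.0002,  0.0012]), np.float64(0.0014698117457961747))
```

Gripped (13.5 mm). Turning clockwise, +45° first.

Request:
move_arm(plan=[[[0,0,7,0,0,0,0.008],[0,0,16,0,0,0,0.008],[0,0,25,0,0,0,0.008],[0,0,34,0,0,0,0.008],[0,0,42,0,0,0,0.008]]], force=50)

```text
time: 14.75
eef_pos: [0.5307, 0.1189, 0.0557]
tcp_rot: [0.797, 0.537, 0.275, 0.01]
contact_force: [1.4, 0.5, 1.6]
opening: 0.155
```

```bash
python3 - <<'E'
from h import *
np.set_printoptions(precision=4,suppress=True)
s=get_state();print(s["eef_pos"],s["contact_force"],s["wrist_torque"],s["opening"]*.0854,s["qpos"])
print(delta(*tool_at(1.571,.012)))
E
```

```text
[0.5307 0.1189 0.0557] [1.3977 0.497  1.6161] [-0.0975  0.13    0.2346] 0.01323440599226783 [-0.1242  0.0341  2.3128  0.8084  0.4774 -0.41  ]
(array([-0.1096,  0.0337, 36.3077, -0.0009,  0.0002,  0.0003]), np.float64(0.0009125186309379243))
```

Request:
move_arm(plan=[[[0,0,8,-0.0005,0,0,0.008],[0,0,17,-0.0005,0,0,0.008],[0,0,25,-0.0005,0,0,0.008],[0,0,31,-0.0005,0,0,0.008],[0,0,35,-0.0005,0,0,0.008]]])

```text
time: 15.38
eef_pos: [0.5308, 0.1188, 0.0558]
tcp_rot: [0.922, 0.272, 0.265, -0.073]
contact_force: [3.0, 1.3, -0.7]
opening: 0.157
```

```bash
python3 - <<'E'
from h import *
np.set_printoptions(precision=4,suppress=True)
s=get_state();print(s["eef_pos"],s["contact_force"],s["wrist_torque"],s["opening"]*.0854,s["qpos"])
print(delta(*tool_at(1.571,.012)), "torque about tool z",R.from_quat(s["tcp_rot"]).inv().apply(s["wrist_torque"]))
E
```

```text
[0.5308 0.1188 0.0558] [ 3.031   1.2502 -0.6851] [0.0997 0.0246 0.2595] 0.013448377874047448 [-0.1249  0.0344  2.3125  0.8098  0.4784  0.2011]
(array([-0.1311,  0.0382,  1.182 , -0.0007,  0.0004,  0.0003]), np.float64(0.0008614493644544074)) torque about tool z [ 0.2196  0.0355 -0.1685]
```

Torque still shows only friction. Nudging on to the stop.

Request:
move_arm(plan=[[[0,0,1,0,0,0,0.008],[0,0,2,0,0,0,0.008],[0,0,3,0,0,0,0.008],[0,0,3,0,0,0,0.008],[0,0,3,0,0,0,0.008]]])

```text
time: 16.0
eef_pos: [0.5308, 0.1188, 0.0558]
tcp_rot: [0.929, 0.249, 0.263, -0.08]
contact_force: [1.3, 0.7, 0.2]
opening: 0.155
```

```bash
cat > st.py <<'E'
from h import *
np.set_printoptions(precision=4,suppress=True)
s=get_state();print(s["eef_pos"],s["contact_force"],s["opening"]*.0854)
print(delta(*tool_at(1.571,.012)), "torque tool",R.from_quat(s["tcp_rot"]).inv().apply(s["wrist_torque"]))
E
python3 st.py
```

```text
[0.5308 0.1188 0.0558] [1.2638 0.7138 0.1744] 0.013212429139472487
(array([-0.1207,  0.0609, -1.6918, -0.0006,  0.0005,  0.0003]), np.float64(0.0008422031514583056)) torque tool [ 0.0741 -0.1598 -0.9635]
```

Torque rose to about 1 N m, so this is the stop. Releasing and looking.

Request:
move_arm(plan=[[[0,0,0,0,0,0,0.02],[0,0,0,0,0,0,0.03],[0,0,0,0,0,0,0.045],[0,0,0,0,0,0,0.05],[0,0,0,0,0,0,0.05]]])

```text
time: 16.62
eef_pos: [0.5308, 0.1187, 0.0558]
tcp_rot: [0.929, 0.248, 0.263, -0.08]
contact_force: [0.7, 0.1, -0.1]
opening: 0.585
```

Request:
move_arm(plan=[[[0,0,0,0,0,-0.01,0.05],[0,0,0,0,0,-0.03,0.05],[0,0,0,0,0,-0.06,0.05],[0,0,0,0,0,-0.1,0.05],[0,0,0,0,0,-0.14,0.05]]])

```text
time: 17.25
eef_pos: [0.4669, 0.0793, 0.1758]
tcp_rot: [0.929, 0.248, 0.263, -0.08]
contact_force: [0.2, -0.5, -0.0]
opening: 0.584
```

```bash
python3 st.py; python3 - <<'E'
from h import *
for c in("scene","top"): cv2.imwrite(f"pics/{c}11.png",read_camera(c)[:,:,::-1])
T=con(*np.fromfile("con.bin")[:3]);I=cv2.INTER_CUBIC;out=[]
for c,(x0,y0) in(("scene",(250,260)),("top",(245,185))):
    S=4.8;im=cv2.resize(cv2.imread(f"pics/{c}11.png")[y0:y0+90,x0:x0+82],None,fx=S,fy=S,interpolation=I);im0=im.copy()
    L=[(a,b,h) for h in(.006,.042) for a,b in((-.007,-.04),(.007,-.04),(.007,.04),(-.007,.04))]
    u=((proj(c,tp(T,grip_pts(1.571,L)))-[x0,y0]+.5)*S-.5).round().astype(int)
    for q in(u[:4],u[4:]): cv2.polylines(im,[q],True,(0,255,0) if c=="top" or 1 else 0,1)
    out.append(np.vstack([im0,im]) if 0 else im)
cv2.imwrite("pics/c11.png",np.hstack(out))
E
```

```text
[0.4669 0.0793 0.1758] [ 0.1768 -0.5134 -0.0344] 0.04985041562992874
(array([-0.0888,  0.0778, -1.7212, -0.0003,  0.0005,  0.1419]), np.float64(0.14191196511080398)) torque tool [-0.0785 -0.2222  0.0153]
```

View pics/c11.png

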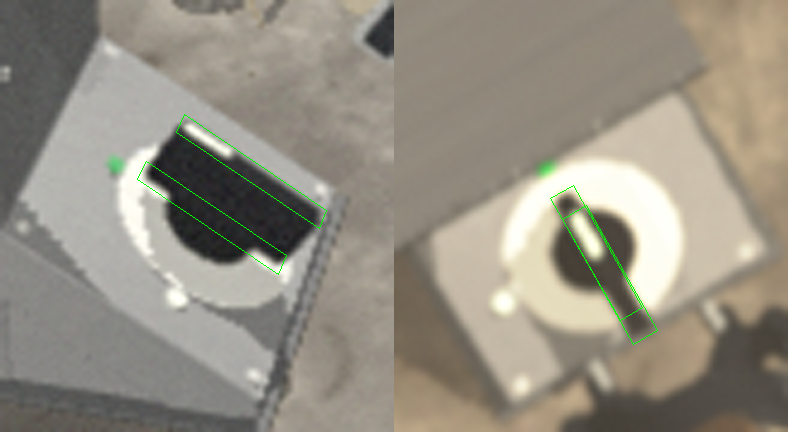

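View pics/scene11.png

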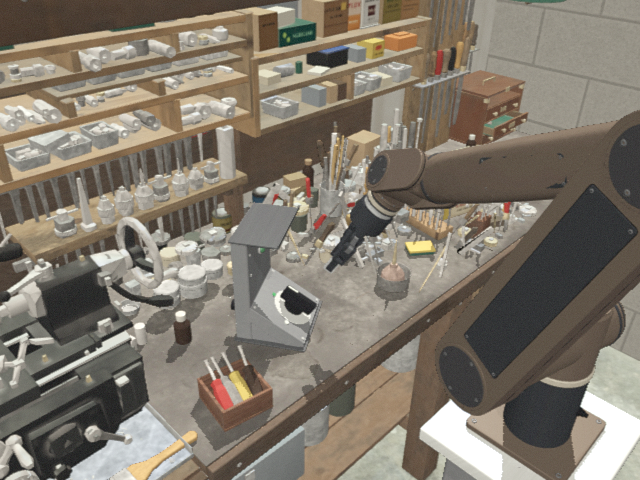

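The white pointer is up-slope at the green mark, matching the 1.571 rad overlay in both views. The can stands in the tin at scene (393,275). The bottle (182,327), the box (235,395) and the yellow tin (420,247) are where they were. Handing in.

```bash
python3 - <<'E'
from plant import *
print(ticket.sign_off()); print(get_state()["time"])
E
```

```text
the job is handed in; nothing more can be done
None
the job is handed in; nothing more can be done
```

The job is done and handed in at about 17.4 s of the 58 s allowed: the oil can stands in the dark tin and the rotary handle is at its on stop.

- **Oil can:** I gripped it by the spout, moved it over the tin and lowered it until I felt about 6 N of contact, then released it. The last scene picture shows it upright in the tin.
- **Handle:** It started at about 0.2 rad rather than exactly at off. I gripped it along the panel's normal and turned it clockwise until the torque jumped to about 1 N m at the stop. After release, both cameras show the white pointer at the green mark, matching the 1.571 rad overlay. The hand ended about 1.7° past my calculated stop angle, which is within the error of my estimate of the console's position.
- **Other checks:** By eye, the bottle, the screwdriver box and the yellow tin look unmoved. I did not measure them. The hand is about 14 cm clear of the panel with no contact force. The largest contact force I read after any move was about 6 N.

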